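Close the vacuum chamber and open its gate valve one true turn

ROBOT

A 6-joint arm with a two-finger parallel gripper is mounted at the origin on a cart in front of the work surface, level with it; the furniture and walls round the work are solid. World frame = base frame: x ahead of the robot, y to its left, z up, the work surface at z = 0. Lengths are in m, angles in rad, forces in N, time in s.
With the tool pointing down it reaches from about 0.35 to 0.875 m from the base axis. Payload 4.2 kg.
Tool frame: the origin (TCP) lies at the very end of the fingers, on their centre line; the grasp point (between the pads) lies 19 mm behind it (bot.pinch_z is the distance from the TCP to the grasp point, in m); x points along the fingers, y is the direction in which the jaws open and shut, and the axes are right-handed (so a half turn about x gives the same grasp; the last joint's range is limited). The gripper opens to 87 mm and grips with 3 to 60 N. Pads are 19 mm wide; open, the fingers measure 117 mm over their backs; the gripper's body (75 mm by 190 mm) begins 51 mm behind the grasp point.
Start: joints at [1.465, 0.385, 0.008, 0, -1.194, -0.259], TCP at [0.223, 0.584, 0.223] pointing down, gripper open.
Joint ranges: [-3.14, 3.14], [-1.21, 2.06], [-1.07, 1.41], [-3.16, 2.05], [-2.99, -0.16], [-3.1, 3.1]. Speed limits (rad/s): [2.79, 2.79, 3.14, 3.14, 3.14, 3.14].

INTERFACE

Orientations are given as a 3x3 rotation matrix whose columns are the frame's x, y, z axes.
In Python, from plant import bot gives the robot as it stands.
- The arm moves only by the tool move_arm, never from a script. Its argument "increments" is a list that holds one entry, the list of rows, each a list of 5 numbers: the shift along the world's x, y, z in mm, then the turn about the world's z in degrees, then the gripper's target within -1 to 1 (fully open at 1, half-way at 0, shut at -1). A call has 1 to 10 rows; each row is the pose to reach, as a shift and turn from the pose commanded when the call began; what a row does not reach only later rows make up. A row lasts 1/8 s, in which the tool goes at most 62.5 mm and 10.7 degrees, less where a joint would pass 70% of its speed; a pose out of reach is approached as far as the arm can. A call with a gripper value outside its range is refused whole. The fingers move at their own pace and stop on an object; "newtons" is the grip in N (left out, the last holds). Time passes only in rows, so rows that repeat a pose let the fingers close. It gives the time, the measured TCP pose, the force and the opening at its end, in the units of the state.
- bot.get_state(): the state, without advancing time (a new reading comes with each control period).
- bot.capture(name): name is "scene" or "top"; returns the picture (480x640x3 uint8, red, green, blue); there is no depth.
- bot.get_calibration(name): a dict with "vertical_fov" (degrees; the focal length in pixels is half the picture's height over the tangent of half this angle, whatever the lens; pixels are square), "cx", "cy" (the principal point, pixels), "k1" (the pictures are not rectified: a ray, as slopes to the right and down, at radius r is drawn at 1 + k1 r^2 times it, then the intrinsics apply), "eye" and "rotation" of the camera in the world. Camera axes: x right, y up, looking along -z (the intrinsics and any distortion apply to the point x, -y, -z); pixel columns grow to the right and rows downward; lengths in m; the calibration is good to about 2 mm. A picture is of the moment at which its call begins. get_calibration takes no time and is no camera call.
- bot.close_job(): hands the job in, once; it reports no verdict.
The state is a dict: "t": time; "joint_positions": joint angles; "qd": joint speeds; "effort": joint torques, N m; "eef_pos": TCP position; "orientation": TCP orientation; "ft_force": force on the tool from outside, world axes, zero at the start; "torque": the same for the moment, N m; "width": finger opening in m.
Only numpy, scipy, OpenCV 4.12 (cv2) and the standard library are available. Lean on these libraries where they do the work, as an engineer would, in place of code of your own. Each camera call takes 0.05 s, during which the arm holds its last target. There are 200 camera calls.

TASK

Lower the loose cover gently and level over the two guide pins until it lies flat on the chamber rim, and let go of it. Then open the gate valve (anticlockwise from above) by exactly one full turn of its stem: the handwheel sits loosely on the stem, so first take up its slack and count only from where the pointer on the stem begins to move, stopping when the pointer is back at the long mark. Leave the bottle, vial and dish around the rig where they stand.

Things in the scene. Friction and masses are not known exactly. Their poses are not given: they have to be found in the camera images.
- cover: Loose aluminium cover plate, 100 (x) x 146 (y) x 12 mm, 0.28 to 0.49 kg, with a black grip bar standing upright on its middle: 16 wide (x) x 64 long (y), from 12 to 46 mm above the underside. Two 13 mm guide holes go through it on its y axis, 60 mm either side of the centre. Origin: centre of the underside, z up. It fits either way round. It starts flat on the worktop.
- chamber_seat (a point): Centre of the flat rim of the open chamber (100 x 144 mm aluminium box, part of the fixed rig), 50 mm above the worktop; where the cover's origin belongs. x, y axes along the rig: the two 10 mm guide pins stand on its y axis, 60 mm either side, and rise 27 mm above the rim, the upper 9 mm tapered to 4 mm across. The valve lies 170 mm from here along -y, with its wheel and crank up to 109 mm above the worktop. The rig's base is 120 (x) x 340 (y) mm and 10 mm thick.
- valve_axis (a point): Point on the vertical turning axis of the gate valve's stem and handwheel, on top of the white index disc (124 mm across), 47 mm above the worktop; axes along the rig as for chamber_seat. The disc's long mark points along -x of the rig. Grey handwheel above it: mean radius 42 mm, rim 10 mm thick, top of rim 68 mm and top of the stem's nut 75 mm above the worktop.
- crank_grip (a point): Middle of the upright black crank grip on the wheel's rim, 42 mm from the valve axis and 93 mm above the worktop. The grip is 18 mm across and 40 mm tall (69 to 109 mm above the worktop) and spins freely about its own upright axis, so it can be held with a fixed hand orientation while it is led round in a circle about the valve axis.
- stem (a joint): Angle of the valve stem and its dark pointer in rad, positive anticlockwise seen from above (opening). 0: shut, against a stop, pointer at the long mark. 6.28: one full turn open, pointer at that mark again. Stiff (0.12 N m, about 3 N at the crank) and stays where it is left.
- wheel (a joint): Angle of the handwheel relative to the stem in rad, anticlockwise positive: free play from 0 to 1.4. It turns almost without effort inside this range; at 1.4 further anticlockwise turning drives the stem, at 0 further clockwise turning drives it back. At the start it lies anywhere from 0.1 to 1.0.
- oil_bottle: Small brown bottle, 29 mm across, 75 mm tall, standing loose behind the rig; origin under its centre. Bystander.
- vial_a: Small clear vial with white cap, 27 mm across, 58 mm tall, standing loose behind the rig; origin under its centre. Bystander.
- dish: Clear round dish, 58 mm across, 16 mm tall, lying loose in front of the rig; origin under its centre. Bystander.

How it is judged:
On the way, in this order (a step that is already met when the one before it is completed fails the run):
1. the cover lies flat on the chamber rim over both pins, let go, the valve still shut (horizontal distance between cover and chamber_seat below 0.004 m and z of cover in the frame of chamber_seat between -0.003 and 0.003 m and angle between cover's own z axis and vertical below 0.04 rad and angle between the y axis of cover and the y axis of chamber_seat, either way round below 0.08 rad and contact force between cover and the fingers below 0.1 N and value of joint stem below 0.15 rad), for 0.2 s.
2. the wheel's slack is taken up and the stem begins to open (value of joint wheel above 1.25 rad and value of joint stem above 0.3 rad).
At the end, for the whole second after the job is handed in: The cover rests flat on the chamber rim over both pins (origin within 4 mm of the seat sideways and 3 mm in height, tilt below 0.04 rad), and the stem stands still one full turn open: between 6.03 and 6.54 rad (about 15 degrees either way) (horizontal distance between cover and chamber_seat below 0.004 m and z of cover in the frame of chamber_seat between -0.003 and 0.003 m and angle between cover's own z axis and vertical below 0.04 rad and angle between the y axis of cover and the y axis of chamber_seat, either way round below 0.08 rad and value of joint stem between 6.03 and 6.54 rad and velocity of joint stem between -0.05 and 0.05 rad/s and linear speed of cover below 0.02 m/s); the robot touches nothing.
It fails at once if the cover is tipped by more than 0.35 rad (angle between cover's own z axis and vertical above 0.35 rad).
It fails at once if the cover is dropped (falls free of the fingers at over 0.35 m/s, a drop of about 6 mm) (linear speed of cover above 0.35 m/s and contact force between cover and the fingers below 0.1 N).
It fails at once if the cover is forced onto the chamber (over 70 N) (contact force between cover and rig above 70 N).
It fails at once if the bottle, vial or dish is moved by more than 30 mm or tipped (distance of any of oil_bottle, vial_a, dish from where it was at the start of the episode above 0.03 m or angle between any of oil_bottle, vial_a, dish's own z axis and vertical above 0.5 rad).
It also fails if it takes over 72 s, if anything falls off the work surface, if the arm or the gripper's body presses on something with over 40 N, if the wrist force passes 120 N, or if a joint passes its speed limit or range.

## Working session

There is one attempt and no reset: what is moved stays moved. The work goes in short steps, Python scripts to look and compute and a tool call to move; the robot and the scene stay as the last step left them, time stands still between calls to the robot, and variables do not carry over. Pictures are saved under pics/ and viewed, about 8 in all and at most 12, crops included, and the job is handed in when it is done.

Besides the shell and the picture viewer there is one more tool, called after "Request:" as a command line: name --argument value ..., lists and objects as JSON in quotes. move_arm: Moves the arm, as the interface text tells. Its arguments: {"type":"object","properties":{"increments":{"type":"array","items":{"type":"array","items":{"type":"array","items":{"type":"number"}}}},"newtons":{"type":"number"}},"required":["increments"]}

```bash
mkdir -p pics; cat > h.py <<'E'
import numpy as np, cv2
from plant import bot
def ray(n,u,v):
    c=bot.get_calibration(n); f=240/np.tan(np.radians(c["vertical_fov"])/2)
    K=np.array([[f,0,c["cx"]],[0,f,c["cy"]],[0,0,1.]])
    p=cv2.undistortPoints(np.array([[[u,v]]],float),K,np.array([c["k1"],0,0,0.]))[0,0]
    d=np.array(c["rotation"])@np.array([p[0],-p[1],-1]); return np.array(c["eye"]),d
def onz(n,u,v,z):
    e,d=ray(n,u,v); return e+d*(z-e[2])/d[2]
def pix(n,P):
    c=bot.get_calibration(n); f=240/np.tan(np.radians(c["vertical_fov"])/2)
    q=np.array(c["rotation"]).T@(np.array(P)-np.array(c["eye"])); x,y=q[0]/-q[2],-q[1]/-q[2]
    s=1+c["k1"]*(x*x+y*y); return np.array([f*x*s+c["cx"],f*y*s+c["cy"]])
def snap(n,f):
    im=np.ascontiguousarray(bot.capture(n)[:,:,::-1]); cv2.imwrite("pics/"+f,im); return im
E
python3 - <<'E'
from h import *
for n in("scene","top"):
    snap(n,n+"0.png"); c=bot.get_calibration(n); print(n,c)
s=bot.get_state(); print(s["t"],s["eef_pos"],s["orientation"],s["width"],bot.pinch_z)
E
```

```text
scene {'vertical_fov': 43.24658611224954, 'cx': 316.1184664742018, 'cy': 239.23473877969545, 'k1': 0.050265706350446616, 'eye': array([-0.00835937, -0.53204939,  0.78754907]), 'rotation': array([[ 0.72563572,  0.45244665, -0.51840605],
       [-0.68807521,  0.47966318, -0.54449586],
       [ 0.00230497,  0.751808  ,  0.65937806]])}
top {'vertical_fov': 56.1164982125995, 'cx': 324.6767404202011, 'cy': 233.1947626150166, 'k1': -0.056149823345332965, 'eye': array([0.47037782, 0.05964641, 1.03362125]), 'rotation': array([[ 0.00308113,  0.99531104, -0.09667697],
       [-0.99954766,  0.00595758,  0.02947868],
       [ 0.02991642,  0.09654241,  0.99487917]])}
0.1 [0.22275211 0.583379   0.22155227] [[-6.27630142e-04 -3.56882129e-01 -9.34149213e-01]
 [-1.89543543e-03 -9.34147295e-01  3.56882669e-01]
 [-9.99998007e-01  1.99460983e-03 -9.01480306e-05]] 0.08742830214988008 0.0187
```

View pics/top0.png

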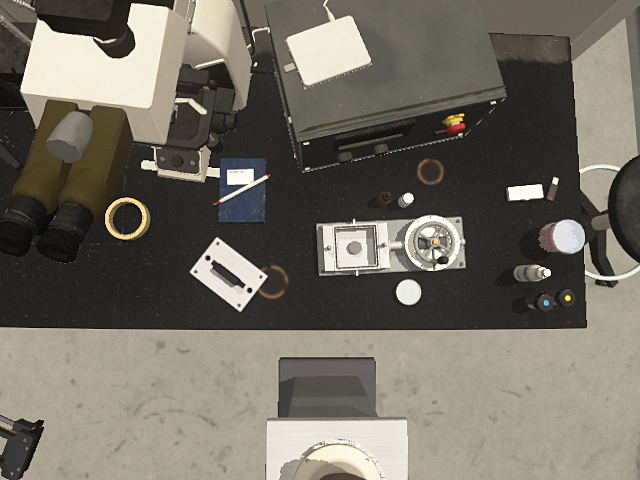

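View pics/scene0.png

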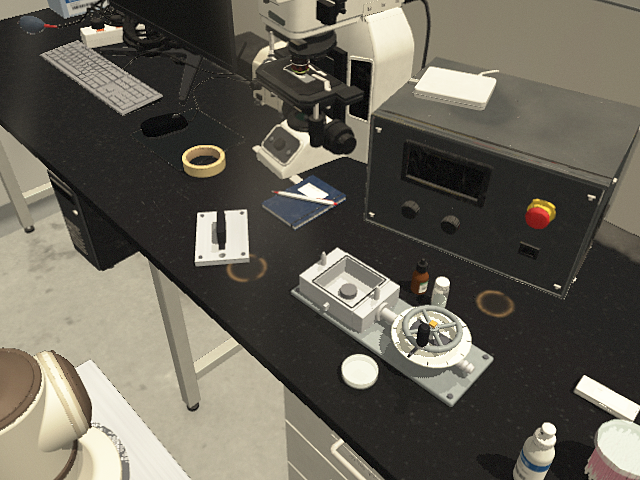

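The top view shows the cover at about (230,273), turned about 40°. The chamber is at (356,247), the valve at (434,242) with the crank at (443,260), and the dish at (408,292). The bottle and vial are at (385,199) and (405,199). Next I'll zoom in.

```bash
python3 - <<'E'
from h import *
t=cv2.imread("pics/top0.png"); s=cv2.imread("pics/scene0.png")
a=cv2.resize(t[185:310,305:475],None,fx=4.7,fy=4.7,interpolation=cv2.INTER_CUBIC)
cv2.imwrite("pics/c1.png",a)
b=cv2.resize(s[235:405,285:500],None,fx=3.5,fy=3.5,interpolation=cv2.INTER_CUBIC)
cv2.imwrite("pics/c2.png",b); print(a.shape,b.shape)
g=cv2.cvtColor(t,cv2.COLOR_BGR2GRAY)
m=np.zeros_like(g); m[225:320,180:275]=(g[225:320,180:275]>110)*255
m=cv2.morphologyEx(m,cv2.MORPH_CLOSE,np.ones((3,3)))
c=max(cv2.findContours(m,0,1)[0],key=cv2.contourArea)
P=np.array([onz("top",*p[0],.012)[:2]*1000 for p in c],np.float32)
r=cv2.minAreaRect(P); print("cover",r,cv2.boxPoints(r))
# dark holes
for th in(90,):
  x=((g<th)*255).astype(np.uint8); f=np.zeros_like(g); cv2.drawContours(f,[c],-1,255,-1); x&=cv2.erode(f,np.ones((3,3)))
  n,l,st,ce=cv2.connectedComponentsWithStats(x)
  for i in range(1,n): print(st[i],ce[i],onz("top",*ce[i],.012)*1000)
E
```

```text
(588, 799, 3) (595, 752, 3)
cover ((476.5507507324219, 247.04949951171875), (147.81997680664062, 102.19738006591797), 53.16379165649414) [[391.34256 218.53061]
 [473.13654 157.26027]
 [561.7589  275.5684 ]
 [479.96497 336.83875]]
[217 242   2   2   3] [217.33333333 242.66666667] [546.62215443 272.76716587  12.        ]
[206 256   4   4  16] [207.5 257.5] [512.8775056  294.15143332  12.        ]
[211 261  34  27 289] [226.94809689 274.23875433] [475.42844752 249.36821349  12.        ]
[194 271   2   2   3] [194.66666667 271.33333333] [481.52816539 322.28811945  12.        ]
[260 276   2   2   4] [260.5 276.5] [470.73448439 173.76786819  12.        ]
[248 288   4   5  17] [249.41176471 289.88235294] [440.64356677 198.20399935  12.        ]
[238 304   2   2   2] [238.5 304.5] [407.94689094 222.09258347  12.        ]
```

View pics/c1.png

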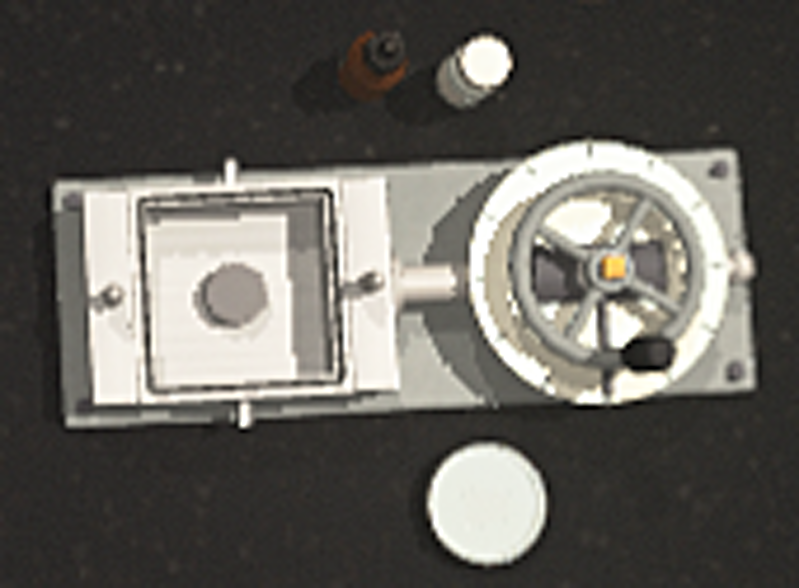

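View pics/c2.png

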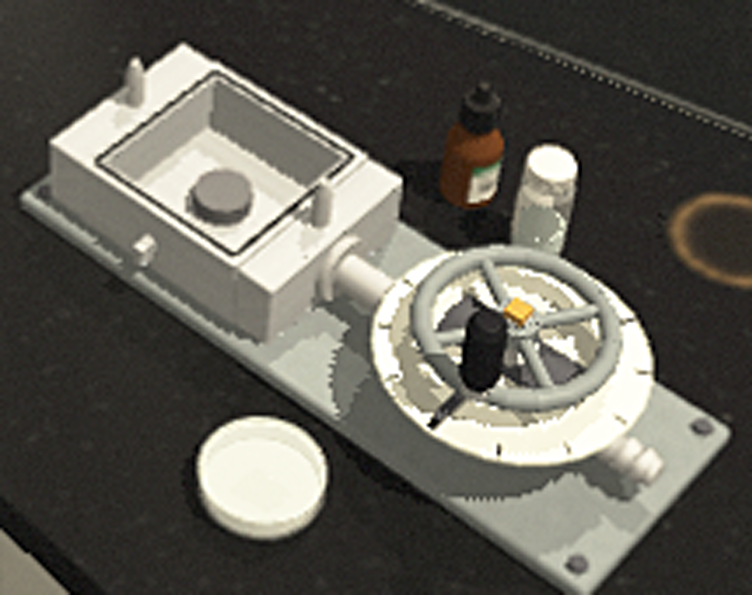

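```bash
cat >> h.py <<'E'
T=lambda x,y:("top",305+(x+.5)/4.7-.5,185+(y+.5)/4.7-.5)
S=lambda x,y:("scene",285+(x+.5)/3.5-.5,235+(y+.5)/3.5-.5)
def tri(a,b):
    e1,d1=ray(*a); e2,d2=ray(*b); d1/=np.linalg.norm(d1); d2/=np.linalg.norm(d2)
    k=np.linalg.lstsq(np.stack([d1,-d2],1),e2-e1,rcond=None)[0]
    p,q=e1+k[0]*d1,e2+k[1]*d2; return (p+q)/2,np.linalg.norm(p-q)
E
python3 - <<'E'
from h import *
np.set_printoptions(precision=1,suppress=True)
o=lambda a,z:onz(*a,z)*1000
for nm,z,L in(("base",.01,[T(57,183),T(739,149),T(755,388),T(68,428)]),("baseS",.01,[S(22,196),S(580,594),S(731,434)]),
 ("rim",.05,[T(83,190),T(385,178),T(399,391),T(94,405)]),("rimS",.05,[S(50,150),S(238,270),S(403,182),S(182,45)]),
 ("pins tip",.077,[T(110,292),T(370,279),S(136,60),S(325,181)]),
 ("pinsbase S",.05,[S(136,103),S(322,226)]),
 ("disc",.047,[T(600,272)]),("nut",.075,[T(615,267),S(519,310)]),
 ("crank top",.109,[T(662,349),S(486,315)]),("dish",.016,[T(487,503)]),("bottle",.075,[T(388,48),S(484,97)]),("vial",.058,[T(487,62),S(552,160)])):
  R=np.array([o(a,z)[:2] for a in L]); print(nm,R.tolist() if 0 else R.round(1).tolist(),"mean",R.mean(0))
for a,b in((T(110,292),S(136,60)),(T(370,279),S(325,181)),(T(615,267),S(519,310)),(T(662,349),S(486,315))):print(tri(a,b))
# disc contours
t=cv2.imread("pics/top0.png");s=cv2.imread("pics/scene0.png")
E
```

```text
base [[591.9, 47.6], [611.2, -289.9], [493.2, -294.8], [473.1, 41.7]] mean [ 542.4 -123.9]
baseS [[475.2, 40.3], [492.5, -295.1], [610.0, -290.8]] mean [ 525.9 -181.9]
rim [[584.0, 35.9], [590.6, -106.3], [490.6, -111.9], [483.7, 30.4]] mean [537.2 -38. ]
rimS [[481.2, 24.8], [491.7, -93.4], [590.8, -108.7], [583.0, 34.8]] mean [536.7 -35.6]
pins tip [[534.4, 24.1], [540.9, -94.4], [536.8, 21.9], [542.9, -98.9]] mean [538.8 -36.8]
pinsbase S [[535.2, 19.8], [540.7, -101.4]] mean [538.  -40.8]
disc [[547.0, -208.7]] mean [ 547.  -208.7]
nut [[547.1, -208.2], [547.8, -209.1]] mean [ 547.4 -208.6]
crank top [[508.1, -219.0], [509.0, -216.8]] mean [ 508.6 -217.9]
dish [[437.6, -160.0]] mean [ 437.6 -160. ]
bottle [[648.0, -104.2], [643.4, -112.4]] mean [ 645.7 -108.3]
vial [[645.0, -153.9], [648.1, -152.9]] mean [ 646.5 -153.4]
(array([0.5, 0. , 0.1]), np.float64(0.0032892663393588564))
(array([ 0.5, -0.1,  0.1]), np.float64(0.0044043220104108775))
(array([ 0.5, -0.2,  0.1]), np.float64(0.0010789481162653027))
(array([ 0.5, -0.2,  0.1]), np.float64(0.0008505335753497104))
```

Request:
move_arm --increments '[[[25, -34, 0, -10.6, 1], [51, -67, 0, -21.2, 1], [76, -101, 0, -31.8, 1], [102, -135, -10, -42.4, 1], [127, -168, -30, -53, 1], [152, -202, -50, -63.6, 1], [178, -236, -70, -74.2, 1], [203, -270, -90, -84.8, 1], [229, -303, -105, -95.4, 1], [254, -337, -120, -106, 1]]]'

```text
t: 1.35
eef_pos: [0.4775, 0.2456, 0.1017]
orientation: [[-0.0, -0.796, 0.605], [-0.0, 0.605, 0.796], [-1.0, 0.0, -0.001]]
ft_force: [0.6, 0.1, 0.5]
width: 0.0873
```

Request:
move_arm --increments '[[[0, 0, 0, 0, 1], [0, 0, 0, 0, 1]]]'

```text
t: 1.6
eef_pos: [0.477, 0.2469, 0.1025]
orientation: [[-0.0, -0.8, 0.6], [-0.0, 0.6, 0.8], [-1.0, 0.0, -0.0]]
ft_force: [-0.4, 0.5, -0.3]
width: 0.087
```

```bash
cat >> h.py <<'E'
def st():
    s=bot.get_state(); R=np.array(s["orientation"]); a=np.degrees(np.arctan2(R[1,1],R[0,1]))
    print("t",round(s["t"],2),"tcp",(np.array(s["eef_pos"])*1000).round(1),"jaw",a.round(2),"down",R[:,0].round(4),"F",np.array(s["ft_force"]).round(1),"M",np.array(s["torque"]).round(2),"w",round(s["width"]*1000,1),"q",np.round(s["joint_positions"],2))
E
python3 - <<'E'
from h import *
st(); snap("top","t1.png")
E
```

```text
t 1.6 tcp [477.  246.9 102.5] jaw 143.12 down [-1.e-04 -1.e-04 -1.e+00] F [-0.4  0.5 -0.3] M [ 0.04 -0.13  0.02] w 87.0 q [ 0.78  0.36 -0.37  0.   -0.84 -1.42]
```

Request:
move_arm --increments '[[[0, 0, -30, 0, 1], [0, 0, -60, 0, 1], [0, 0, -75, 0, 1], [0, 0, -80, 0, 1], [0, 0, -84, 0, 1], [0, 0, -84, 0, 1], [0, 0, -84, 0, 1]]]'

```text
t: 2.52
eef_pos: [0.4773, 0.2472, 0.0192]
orientation: [[0.001, -0.8, 0.6], [0.001, 0.6, 0.8], [-1.0, -0.0, 0.001]]
ft_force: [0.1, 0.4, 0.2]
width: 0.0871
```

Request:
move_arm --increments '[[[0, 0, 0, 0, -1], [0, 0, 0, 0, -1], [0, 0, 0, 0, -1], [0, 0, 0, 0, -1], [0, 0, 0, 0, -1], [0, 0, 0, 0, -1], [0, 0, 0, 0, -1], [0, 0, 0, 0, -1]]]' --newtons 40

```text
t: 3.52
eef_pos: [0.4769, 0.2469, 0.0185]
orientation: [[-0.0, -0.8, 0.601], [0.0, 0.601, 0.8], [-1.0, 0.0, 0.0]]
ft_force: [-0.3, 0.2, -0.0]
width: 0.0158
```

Request:
move_arm --increments '[[[0, 0, 5, 0, -1], [0, 0, 15, 0, -1], [0, 0, 30, 0, -1], [0, 0, 60, 0, -1], [0, 0, 90, 0, -1], [0, 0, 110, 0, -1], [0, 0, 110, 0, -1]]]'

```text
t: 4.4
eef_pos: [0.4779, 0.2477, 0.131]
orientation: [[0.004, -0.8, 0.6], [0.004, 0.6, 0.8], [-1.0, -0.001, 0.005]]
ft_force: [0.4, 0.1, -4.1]
width: 0.0156
```

```bash
python3 - <<'E'
from h import *
st()
E
```

```text
t 4.4 tcp [477.9 247.7 131. ] jaw 143.11 down [ 0.004   0.0037 -1.    ] F [ 0.4  0.1 -4.1] M [ 0.06 -0.07  0.03] w 15.6 q [ 0.78  0.32 -0.34  0.   -0.9  -1.42]
```

Request:
move_arm --increments '[[[5, -25, 0, 4, -1], [13, -60, 0, 9, -1], [21, -98, 0, 14, -1], [29, -136, 0, 19, -1], [37, -174, 0, 24, -1], [45, -212, 0, 29, -1], [52, -245, 0, 34, -1], [57, -269, 0, 38, -1], [60.5, -285, 0, 40.2, -1], [60.5, -285, 0, 40.2, -1]]]'

```text
t: 5.65
eef_pos: [0.5366, -0.0392, 0.1274]
orientation: [[-0.002, -0.998, -0.055], [-0.0, -0.055, 0.998], [-1.0, 0.002, -0.0]]
ft_force: [-0.7, 0.6, -3.6]
width: 0.0155
```

Request:
move_arm --increments '[[[0, 0, 0, 0, -1], [0, 0, 0, 0, -1]]]'

```text
t: 5.9
eef_pos: [0.5372, -0.0375, 0.1283]
orientation: [[-0.001, -0.998, -0.058], [0.0, -0.058, 0.998], [-1.0, 0.001, 0.0]]
ft_force: [-0.1, 0.3, -4.4]
width: 0.0156
```

```bash
python3 - <<'E'
from h import *
st(); s=snap("scene","s2.png"); t=snap("top","t2.png")
a=cv2.resize(s[150:350,270:470],(500,500),interpolation=2); b=cv2.resize(t[185:305,305,None] if 0 else t[185:305,300:420],(300,300),interpolation=2)
c=np.zeros((500,800,3),np.uint8); c[:,:500]=a; c[:300,500:]=b; cv2.imwrite("pics/v2.png",c)
E
```

```text
t 5.9 tcp [537.2 -37.5 128.3] jaw -176.67 down [-5.e-04  1.e-04 -1.e+00] F [-0.1  0.3 -4.4] M [ 0.11 -0.03  0.05] w 15.6 q [ 0.23  0.33 -0.34 -0.   -0.91 -0.17]
```

View pics/v2.png

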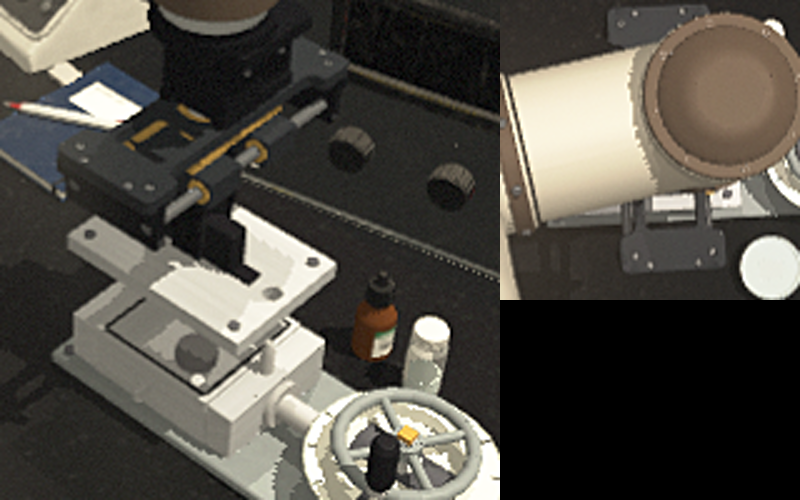

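The scene view shows the cover held level above the chamber. Its near hole is at crop (273,293) and the right pin at (268,355). I'll measure the cover and pins in this same camera.

```bash
python3 - <<'E'
from h import *
s=cv2.imread("pics/s2.png"); g=cv2.cvtColor(s,cv2.COLOR_BGR2GRAY)
V=lambda x,y:(270+(x+.5)/2.5-.5,150+(y+.5)/2.5-.5)
z=.1218
print("hole",onz("scene",*V(273,293),z)*1000,"exp",537.2+3.5,-37.5-59.9)
for p in((336,262),(240,342),(90,218)):print(onz("scene",*V(*p),z)*1000)
R=np.array([[.998,-.058],[.058,.998]]);c=np.array([.5372,-.0375])
for q in((.05,-.073),(-.05,-.073),(0,-.06),(.041,-.064),(-.041,-.064)):
    print(q,(pix("scene",[*(c+R@q),z])-[270,150])*2.5)
print("pin tip/base pred",[(pix("scene",[*(c+R@[0,-.06]),h])-[270,150])*2.5 for h in(.077,.05)])
cv2.imwrite("pics/v3.png",cv2.resize(s[230:320,340:410],None,fx=6,fy=6,interpolation=2))
E
```

```text
hole [541.67871138 -98.79994801 121.8       ] exp 540.7 -97.4
[ 592.9376327 -107.3150872  121.8      ]
[ 494.76564908 -113.99807888  121.8       ]
[506.44258799  33.98405786 121.8       ]
(0.05, -0.073) [333.80110138 262.50838798]
(-0.05, -0.073) [234.74617288 343.21786646]
(0, -0.06) [269.52115373 291.86868912]
(0.041, -0.064) [314.18811048 262.88823772]
(-0.041, -0.064) [232.86757254 328.40726587]
pin tip/base pred [array([264.78603409, 341.37315526]), array([262.07280727, 369.82145425])]
```

View pics/v3.png

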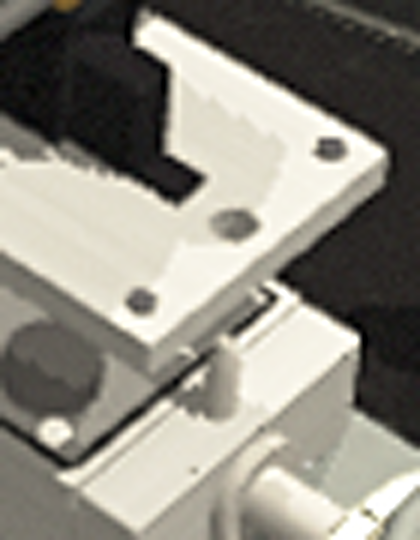

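```bash
python3 - <<'E'
from h import *
W=lambda x,y:("scene",340+(x+.5)/6-.5,230+(y+.5)/6-.5)
o=lambda a,z:(onz(*a,z)*1000).round(1)
print("hole",o(W(235,224),.1218),"corner",o(W(388,155),.1218),o(W(150,348),.1218))
print("tip",o(W(228,340),.077),o(S(325,183),.077),"base",o(W(222,412),.05),o(S(322,224),.05),"corner rim",o(W(360,340),.05),o(W(140,532),.05),o(S(403,182),.05))
R=np.array([[.998,-.058],[.058,.998]])
print("exp rim corners", [np.array([537.5,-38.3])+R@q for q in((50,-72),(-50,-72))])
E
```

```text
hole [541.5 -98.7 121.8] corner [ 591.4 -108.9  121.8] [ 491.8 -114.4  121.8]
tip [543.2 -98.8  77. ] [541.9 -99.7  77. ] base [542.3 -99.9  50. ] [ 541.7 -100.5   50. ] corner rim [ 591.3 -107.9   50. ] [ 493.7 -114.3   50. ] [ 590.8 -108.7   50. ]
exp rim corners [array([ 591.576, -107.256]), array([ 491.776, -113.056])]
```

Request:
move_arm --increments '[[[0.6, -0.8, -10, 0, -1], [0.6, -0.8, -22, 0, -1], [0.6, -0.8, -28, 0, -1], [0.6, -0.8, -32, 0, -1], [0.6, -0.8, -35, 0, -1], [0.6, -0.8, -38, 0, -1], [0.6, -0.8, -41, 0, -1], [0.6, -0.8, -43, 0, -1], [0.6, -0.8, -43, 0, -1]]]'

```text
t: 7.12
eef_pos: [0.5379, -0.0389, 0.0854]
orientation: [[-0.0, -0.998, -0.058], [-0.0, -0.058, 0.998], [-1.0, 0.0, -0.0]]
ft_force: [-1.3, -0.1, -3.1]
width: 0.0158
```

```bash
python3 - <<'E'
from h import *
st(); s=snap("scene","s3.png")
cv2.imwrite("pics/v4.png",cv2.resize(s[200:320,290:410],None,fx=5,fy=5,interpolation=2))
E
```

```text
t 7.12 tcp [537.9 -38.9  85.4] jaw -176.7 down [-3.e-04 -0.e+00 -1.e+00] F [-1.3 -0.1 -3.1] M [ 0.05 -0.02 -0.  ] w 15.8 q [ 0.23  0.38 -0.38 -0.   -0.8  -0.17]
```

View pics/v4.png

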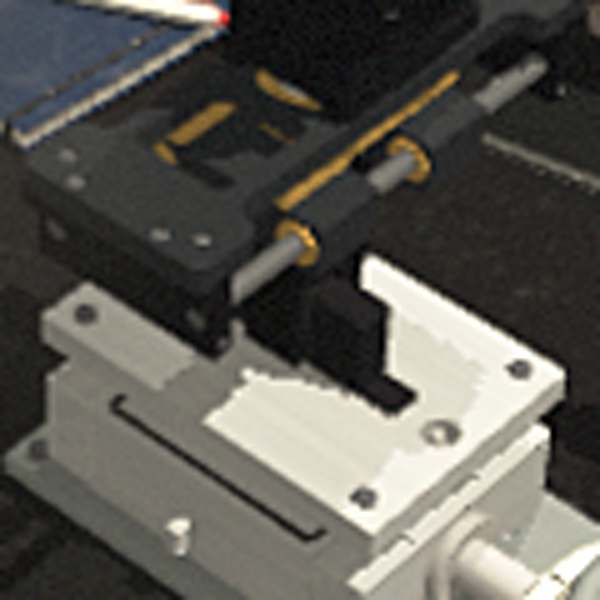

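The pin tip shows inside the near hole at (440,432), the cover is level and contact is light, so I'll carry on down.

Request:
move_arm --increments '[[[0, 0, -3, 0, -1], [0, 0, -6, 0, -1], [0, 0, -9, 0, -1], [0, 0, -11, 0, -1], [0, 0, -13, 0, -1], [0, 0, -14, 0, -1], [0, 0, -14, 0, -1]]]'

```text
t: 8.05
eef_pos: [0.538, -0.0389, 0.0715]
orientation: [[-0.0, -0.998, -0.058], [-0.0, -0.058, 0.998], [-1.0, 0.0, -0.0]]
ft_force: [-0.5, 0.6, -3.8]
width: 0.016
```

```bash
python3 -c "
from h import *
st()"
```

```text
t 8.05 tcp [538.  -38.9  71.5] jaw -176.7 down [-1.e-04 -0.e+00 -1.e+00] F [-0.5  0.6 -3.8] M [ 0.08 -0.08 -0.  ] w 16.0 q [ 0.23  0.4  -0.4  -0.   -0.77 -0.17]
```

Request:
move_arm --increments '[[[0, 0, -1, 0, -1], [0, 0, -2, 0, -1], [0, 0, -2.5, 0, -1], [0, 0, -3, 0, -1], [0, 0, -3, 0, -1], [0, 0, -3, 0, -1]]]'

```text
t: 8.8
eef_pos: [0.5381, -0.0389, 0.0686]
orientation: [[0.0, -0.998, -0.058], [0.0, -0.058, 0.998], [-1.0, -0.0, 0.0]]
ft_force: [-0.8, -0.1, -4.1]
width: 0.0159
```

```bash
python3 -c "
from h import *
st()"
```

```text
t 8.8 tcp [538.1 -38.9  68.6] jaw -176.7 down [ 1.e-04  0.e+00 -1.e+00] F [-0.8 -0.1 -4.1] M [ 0.05 -0.   -0.06] w 15.9 q [ 0.23  0.41 -0.4   0.   -0.76 -0.17]
```

Not touching the rim yet; another millimetre.

Request:
move_arm --increments '[[[0, 0, -0.5, 0, -1], [0, 0, -1, 0, -1], [0, 0, -1, 0, -1], [0, 0, -1, 0, -1]]]'

```text
t: 9.3
eef_pos: [0.5381, -0.039, 0.0685]
orientation: [[0.0, -0.998, -0.058], [-0.0, -0.058, 0.998], [-1.0, -0.0, -0.0]]
ft_force: [-3.0, 1.2, 6.7]
width: 0.0154
```

```bash
python3 -c "
from h import *
st()"
```

```text
t 9.3 tcp [538.1 -39.   68.5] jaw -176.68 down [ 4.e-04 -2.e-04 -1.e+00] F [-3.   1.2  6.7] M [ 0.39  1.   -0.01] w 15.4 q [ 0.23  0.41 -0.4   0.   -0.76 -0.17]
```

Request:
move_arm --increments '[[[0, 0, 0, 0, 1], [0, 0, 0, 0, 1], [0, 0, 0, 0, 1], [0, 0, 0, 0, 1], [0, 0, 0, 0, 1], [0, 0, 0, 0, 1]]]'

```text
t: 10.05
eef_pos: [0.5381, -0.0389, 0.0675]
orientation: [[0.0, -0.998, -0.058], [-0.0, -0.058, 0.998], [-1.0, -0.0, -0.0]]
ft_force: [0.6, 0.4, 0.3]
width: 0.0677
```

Request:
move_arm --increments '[[[0, 0, 10, 0, 1], [0, 0, 40, 0, 1], [0, 0, 90, 0, 1], [-30, -40, 90, 0, 1], [-60, -80, 90, 0, 1], [-90, -120, 90, 0, 1], [-120, -160, 90, 0, 1], [-150, -180, 90, 0, 1], [-150, -180, 90, 0, 1]]]'

```text
t: 11.18
eef_pos: [0.3863, -0.2199, 0.1583]
orientation: [[0.001, -0.999, -0.055], [-0.0, -0.055, 0.999], [-1.0, -0.001, -0.0]]
ft_force: [-0.3, 0.4, -0.8]
width: 0.087
```

```bash
python3 - <<'E'
from h import *
st(); s=snap("scene","s5.png"); t=snap("top","t5.png")
c=np.zeros((600,800,3),np.uint8)
a=cv2.resize(t[185:310,305:475],(544,400),interpolation=2); c[:400,:544]=a
b=cv2.resize(s[235:405,285:500],None,fx=1.17,fy=1.17,interpolation=2); c[400:599,:b.shape[1]]=b[:199]
d=cv2.resize(s[290:380,380:480],(500,450),interpolation=2)
c[150:600,300:800]=d; c[:400,:300]=a[:,:300]
cv2.imwrite("pics/v5.png",c)
E
```

```text
t 11.18 tcp [ 386.3 -219.9  158.3] jaw -176.87 down [ 6.e-04 -0.e+00 -1.e+00] F [-0.3  0.4 -0.8] M [ 0.13 -0.06  0.02] w 87.0 q [-0.15  0.14 -0.51 -0.   -0.92  0.2 ]
```

View pics/v5.png

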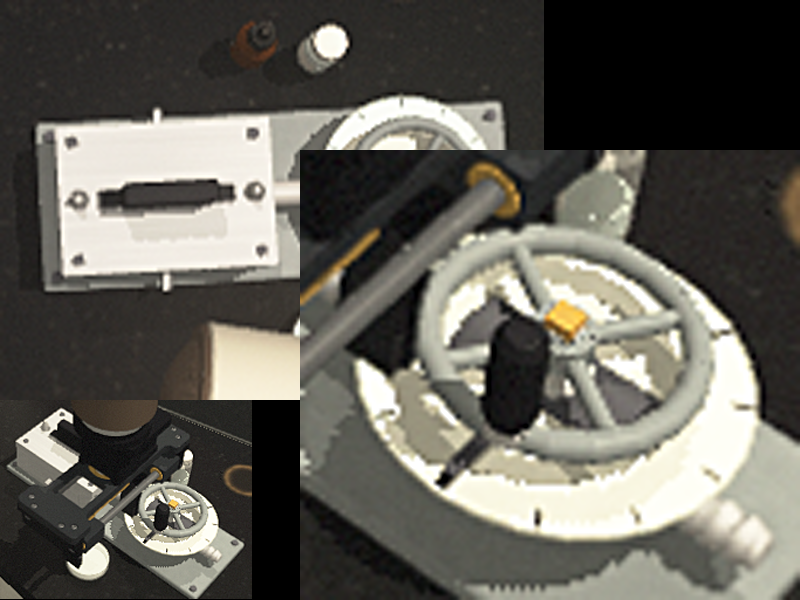

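The cover is seated with both pins through its holes, and the bystanders haven't moved. Next is the crank at about (507,-218.5).

Request:
move_arm --increments '[[[30, 0, 0, 0, 1], [60, 0, 0, 0, 1], [90, 0, 0, 0, 1], [110, 0, 0, 0, 1], [119.5, 0.5, 0, 0, 1], [119.5, 0.5, 0, 0, 1], [119.5, 0.5, 0, 0, 1], [119.5, 0.5, 0, 0, 1]]]'

```text
t: 12.28
eef_pos: [0.507, -0.2184, 0.1578]
orientation: [[0.0, -0.998, -0.057], [0.0, -0.057, 0.998], [-1.0, -0.0, 0.0]]
ft_force: [0.6, -1.1, 0.4]
width: 0.0871
```

Request:
move_arm --increments '[[[0, 0, -30, 0, 1], [0, 0, -55, 0, 1], [0, 0, -70, 0, 1], [0, 0, -79, 0, 1], [0, 0, -79, 0, 1], [0, 0, -79, 0, 1]]]'

```text
t: 13.02
eef_pos: [0.5082, -0.2186, 0.0794]
orientation: [[0.002, -0.998, -0.058], [-0.0, -0.058, 0.998], [-1.0, -0.002, -0.001]]
ft_force: [0.0, 0.1, 0.6]
width: 0.0873
```

Request:
move_arm --increments '[[[0, 0, 0, 0, -1], [0, 0, 0, 0, -1], [0, 0, 0, 0, -1], [0, 0, 0, 0, -1], [0, 0, 0, 0, -1], [0, 0, 0, 0, -1], [0, 0, 0, 0, -1], [0, 0, 0, 0, -1]]]' --newtons 15

```text
t: 14.02
eef_pos: [0.5069, -0.2185, 0.0785]
orientation: [[-0.002, -0.998, -0.058], [0.0, -0.058, 0.998], [-1.0, 0.002, 0.0]]
ft_force: [0.2, 1.3, 0.4]
width: 0.0174
```

```bash
python3 -c "
from h import *
st()"
```

```text
t 14.03 tcp [ 506.9 -218.5   78.5] jaw -176.7 down [-1.6e-03  1.0e-04 -1.0e+00] F [0.2 1.3 0.4] M [ 0.07  0.13 -0.04] w 17.4 q [-0.11  0.41 -0.36  0.   -0.8   0.17]
```

```bash
cat >> h.py <<'E'
def arc(a0,step,n,r=42):
    a=np.radians(a0+step*np.arange(n+1)); p=r*np.c_[np.cos(a),np.sin(a)]
    print(a0,[[round(float(x),1),round(float(y),1)] for x,y in (p-p[0])[1:]])
E
python3 -c "
from h import *
arc(194.5,9,10)
for k in range(5):arc(284.5+60*k,10,6)
"
```

```text
194.5 [[2.1, -6.2], [5.2, -12.1], [9.2, -17.3], [13.9, -21.9], [19.3, -25.7], [25.3, -28.6], [31.6, -30.5], [38.1, -31.4], [44.7, -31.3], [51.2, -30.1]]
284.5 [[6.9, 2.4], [13.3, 6.0], [18.9, 10.7], [23.7, 16.3], [27.4, 22.6], [30.0, 29.4]]
344.5 [[1.3, 7.2], [1.4, 14.5], [0.2, 21.7], [-2.3, 28.6], [-5.9, 35.0], [-10.5, 40.7]]
404.5 [[-5.6, 4.8], [-11.9, 8.5], [-18.7, 11.0], [-25.9, 12.4], [-33.3, 12.4], [-40.5, 11.2]]
464.5 [[-6.9, -2.4], [-13.3, -6.0], [-18.9, -10.7], [-23.7, -16.3], [-27.4, -22.6], [-30.0, -29.4]]
524.5 [[-1.3, -7.2], [-1.4, -14.5], [-0.2, -21.7], [2.3, -28.6], [5.9, -35.0], [10.5, -40.7]]
```

Request:
move_arm --increments '[[[2.1, -6.2, 0, 0, -1], [5.2, -12.1, 0, 0, -1], [9.2, -17.3, 0, 0, -1], [13.9, -21.9, 0, 0, -1], [19.3, -25.7, 0, 0, -1], [25.3, -28.6, 0, 0, -1], [31.6, -30.5, 0, 0, -1], [38.1, -31.4, 0, 0, -1], [44.7, -31.3, 0, 0, -1], [51.2, -30.1, 0, 0, -1]]]' --newtons 20

```text
t: 15.28
eef_pos: [0.558, -0.2482, 0.0783]
orientation: [[-0.003, -0.998, -0.057], [0.001, -0.057, 0.998], [-1.0, 0.003, 0.001]]
ft_force: [-4.1, 2.9, 2.9]
width: 0.0177
```

```bash
python3 -c "
from h import *
st();snap('scene','s6.png')"
```

```text
t 15.28 tcp [ 558.  -248.2   78.3] jaw -176.71 down [-2.6e-03  7.0e-04 -1.0e+00] F [-4.1  2.9  2.9] M [ 1.19  1.25 -0.1 ] w 17.7 q [-0.15  0.5  -0.21 -0.   -0.87  0.21]
```

Request:
move_arm --increments '[[[6.9, 2.4, 0, 0, -1], [13.3, 6.0, 0, 0, -1], [18.9, 10.7, 0, 0, -1], [23.7, 16.3, 0, 0, -1], [27.4, 22.6, 0, 0, -1], [30.0, 29.4, 0, 0, -1]]]'

```text
t: 16.08
eef_pos: [0.5877, -0.2198, 0.0784]
orientation: [[-0.003, -0.998, -0.057], [-0.001, -0.057, 0.998], [-1.0, 0.003, -0.001]]
ft_force: [-6.1, -1.6, 1.6]
width: 0.0175
```

Request:
move_arm --increments '[[[1.3, 7.2, 0, 0, -1], [1.4, 14.5, 0, 0, -1], [0.2, 21.7, 0, 0, -1], [-2.3, 28.6, 0, 0, -1], [-5.9, 35.0, 0, 0, -1], [-10.5, 40.7, 0, 0, -1]]]'

```text
t: 16.82
eef_pos: [0.5787, -0.179, 0.0785]
orientation: [[0.001, -0.998, -0.058], [-0.001, -0.058, 0.998], [-1.0, -0.001, -0.001]]
ft_force: [-0.6, -6.2, -0.9]
width: 0.0176
```

```bash
python3 - <<'E'
from h import *
st(); s=snap("scene","s7.png")
p=cv2.imread("pics/s6.png")
cv2.imwrite("pics/v7.png",np.hstack([cv2.resize(x[280:390,380:480],(400,440),interpolation=2) for x in(p,s)]))
E
```

```text
t 16.82 tcp [ 578.7 -179.    78.5] jaw -176.7 down [ 0.0015 -0.0012 -1.    ] F [-0.6 -6.2 -0.9] M [-1.61  0.46  0.04] w 17.6 q [-0.03  0.49 -0.22  0.   -0.86  0.09]
```

View pics/v7.png

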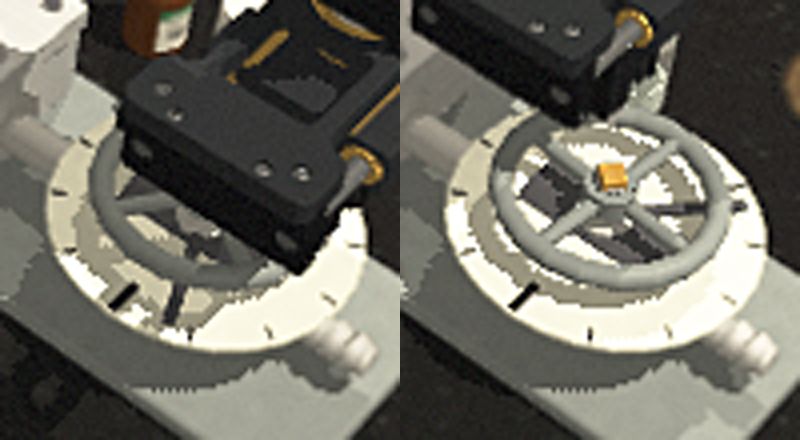

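The pointer tip is at (742,205) in the right panel and (173,310) in the left. The long mark is at (524,296) and (123,296), so the stem is turning.

```bash
python3 - <<'E'
from h import *
for nm,x,y in(("mark",124,296),("p6",173,312),("p7",342,205),("p7b",285,208)):
    p=onz("scene",380+(x+.5)/4-.5,280+(y+.5)/4-.5,.048)[:2]*1000
    for ax in((547.3,-208.8),(547.3,-207.5)):
        d=p-ax; print(nm,p.round(1),np.hypot(*d).round(1),(np.degrees(np.arctan2(d[1],d[0]))%360).round(1),end=" | ")
    print()
for a in(44.5,104.5,164.5):arc(a,10,6)
E
```

```text
mark [ 496.1 -211.5] 51.3 183.0 | mark [ 496.1 -211.5] 51.4 184.4 | 
p6 [ 503.7 -228.9] 48.0 204.8 | p6 [ 503.7 -228.9] 48.6 206.2 | 
p7 [ 593.2 -241.3] 56.2 324.7 | p7 [ 593.2 -241.3] 57.0 323.6 | 
p7b [ 575.6 -226.9] 33.6 327.4 | p7b [ 575.6 -226.9] 34.4 325.5 | 
44.5 [[-5.6, 4.8], [-11.9, 8.5], [-18.7, 11.0], [-25.9, 12.4], [-33.3, 12.4], [-40.5, 11.2]]
104.5 [[-6.9, -2.4], [-13.3, -6.0], [-18.9, -10.7], [-23.7, -16.3], [-27.4, -22.6], [-30.0, -29.4]]
164.5 [[-1.3, -7.2], [-1.4, -14.5], [-0.2, -21.7], [2.3, -28.6], [5.9, -35.0], [10.5, -40.7]]
```

Request:
move_arm --increments '[[[-5.6, 4.8, 0, 0, -1], [-11.9, 8.5, 0, 0, -1], [-18.7, 11.0, 0, 0, -1], [-25.9, 12.4, 0, 0, -1], [-33.3, 12.4, 0, 0, -1], [-40.5, 11.2, 0, 0, -1]]]'

```text
t: 17.62
eef_pos: [0.5379, -0.1664, 0.0787]
orientation: [[0.001, -0.998, -0.058], [0.001, -0.058, 0.998], [-1.0, -0.002, 0.001]]
ft_force: [3.3, 0.5, -3.9]
width: 0.0176
```

Request:
move_arm --increments '[[[-6.9, -2.4, 0, 0, -1], [-13.3, -6.0, 0, 0, -1], [-18.9, -10.7, 0, 0, -1], [-23.7, -16.3, 0, 0, -1], [-27.4, -22.6, 0, 0, -1], [-30.0, -29.4, 0, 0, -1]]]'

```text
t: 18.38
eef_pos: [0.5066, -0.1972, 0.0785]
orientation: [[-0.002, -0.998, -0.057], [0.0, -0.057, 0.998], [-1.0, 0.002, 0.0]]
ft_force: [-1.1, 3.3, 1.6]
width: 0.0174
```

Request:
move_arm --increments '[[[-1.3, -7.2, 0, 0, -1], [-1.4, -14.5, 0, 0, -1], [-0.2, -21.7, 0, 0, -1], [2.3, -28.6, 0, 0, -1], [5.9, -35.0, 0, 0, -1], [10.5, -40.7, 0, 0, -1], [10.5, -40.7, 0, 0, -1]]]'

```text
t: 19.25
eef_pos: [0.5193, -0.2383, 0.0786]
orientation: [[0.002, -0.998, -0.058], [-0.001, -0.058, 0.998], [-1.0, -0.001, -0.001]]
ft_force: [-1.1, -1.9, 0.4]
width: 0.0168
```

```bash
python3 - <<'E'
from h import *
st(); s=snap("scene","s8.png")
cv2.imwrite("pics/v8.png",cv2.resize(s[280:390,370:480],None,fx=5,fy=5,interpolation=2))
arc(224.5,9.6,4)
E
```

```text
t 19.25 tcp [ 519.3 -238.3   78.6] jaw -176.7 down [ 0.0015 -0.0012 -1.    ] F [-1.1 -1.9  0.4] M [-0.65  0.43 -0.01] w 16.8 q [-0.15  0.44 -0.31  0.   -0.82  0.2 ]
224.5 [[5.3, -4.6], [11.3, -8.2], [17.9, -10.8], [24.8, -12.2]]
```

View pics/v8.png

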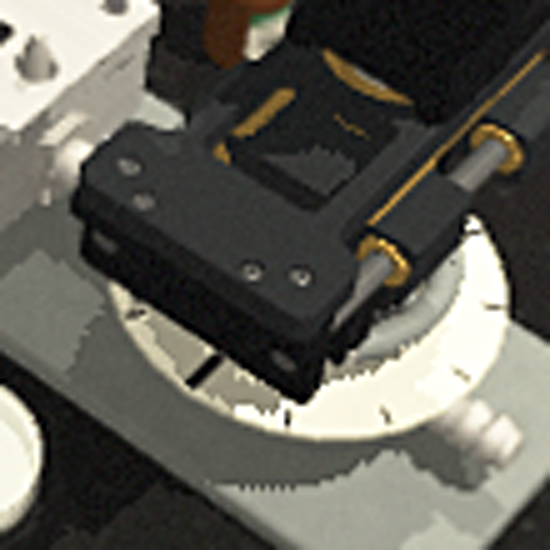

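The gripper hides the pointer here, so I'll make the last 38.5°, release and check with the arm clear.

Request:
move_arm --increments '[[[5.3, -4.6, 0, 0, -1], [11.3, -8.2, 0, 0, -1], [17.9, -10.8, 0, 0, -1], [24.8, -12.2, 0, 0, -1], [24.8, -12.2, 0, 0, -1], [24.8, -12.2, 0, 0, -1]]]'

```text
t: 20.05
eef_pos: [0.5442, -0.2493, 0.0786]
orientation: [[0.003, -0.998, -0.058], [-0.0, -0.058, 0.998], [-1.0, -0.003, -0.0]]
ft_force: [0.9, 3.2, -1.1]
width: 0.0175
```

Request:
move_arm --increments '[[[0, 0, 0, 0, 1], [0, 0, 0, 0, 1], [0, 0, 0, 0, 1], [0, 0, 0, 0, 1], [0, 0, 0, 0, 1], [0, 0, 25, 0, 1], [0, 0, 60, 0, 1], [0, 0, 100, 0, 1]]]'

```text
t: 21.05
eef_pos: [0.5426, -0.2495, 0.1791]
orientation: [[-0.001, -0.998, -0.058], [0.0, -0.058, 0.998], [-1.0, 0.001, 0.0]]
ft_force: [0.8, -0.7, -0.7]
width: 0.0846
```

Request:
move_arm --increments '[[[0, 55, 20, 0, 1], [0, 110, 30, 0, 1], [-30, 165, 30, 0, 1], [-60, 220, 30, 0, 1], [-80, 275, 30, 0, 1], [-100, 330, 30, 0, 1], [-110, 370, 30, 0, 1], [-110, 400, 30, 0, 1], [-110, 400, 30, 0, 1]]]'

```text
t: 22.18
eef_pos: [0.433, 0.1521, 0.2087]
orientation: [[0.001, -0.998, -0.061], [0.0, -0.061, 0.998], [-1.0, -0.001, 0.0]]
ft_force: [0.6, -0.1, 0.1]
width: 0.0871
```

```bash
python3 - <<'E'
from h import *
st(); s=snap("scene","s9.png");t=snap("top","t9.png")
c=np.zeros((600,800,3),np.uint8)
c[:550,:500]=cv2.resize(s[280:390,380:480],(500,550),interpolation=2)
c[:300,500:]=cv2.resize(t[200:275,405:480],(300,300),interpolation=2)
c[300:,500:]=cv2.resize(t[180:310,300:430],(300,300),interpolation=2)
cv2.imwrite("pics/v9.png",c)
E
```

```text
t 22.18 tcp [433.  152.1 208.7] jaw -176.51 down [ 6.e-04  4.e-04 -1.e+00] F [ 0.6 -0.1  0.1] M [ 0.01 -0.06 -0.02] w 87.1 q [ 0.69  0.11 -0.4   0.   -1.06 -0.63]
```

View pics/v9.png

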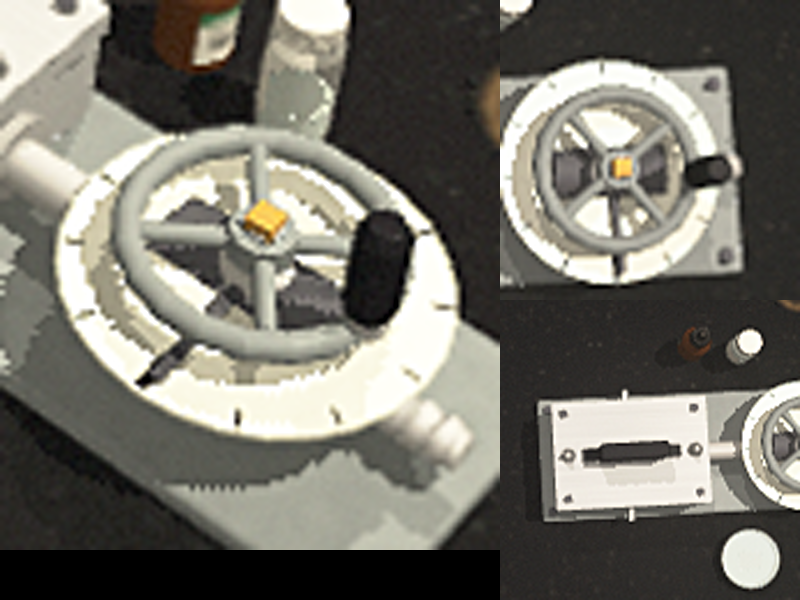

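The pointer tip is at scene (409,356), the same pixel as when the valve was shut, so it is back on the long mark. The cover is flat on both pins and the bystanders are where they started. I'm handing in the job.

```bash
python3 -c "
from plant import bot
print(bot.close_job())"
```

```text
the job is handed in; nothing more can be done
None
```

The cover is on the chamber and the gate valve is open one full turn. I handed the job in at about 22 s of the 72 s limit; no verdict is reported.

- **Cover:** I gripped it by its bar and lowered it level over both pins. The upward force on the cover was about 11 N when it reached the rim, and I then let go. The final top picture shows it flat, with both pins through its holes.
- **Valve:** I led the crank anticlockwise through the slack, then turned the stem one full turn. With the arm clear, the pointer tip is at the same scene pixel, about (409,356), as when the valve was shut, on the long mark. I put the error at 1–2°.
- **Bystanders:** The bottle, vial and dish look unmoved in the pictures. I did not measure them again.
- **Disagreements:** The top and scene cameras differed by 1–4 mm on the pin tips, so I averaged them and corrected by 0.6 and 0.8 mm before lowering. At 321° of the turn the gripper hid the pointer, so the last 38.5° was turned from the earlier reading and checked afterwards.

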